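# Rock the locating block out of its seat

## Robot

A 6-joint arm with a two-finger parallel gripper is mounted at the origin on the work surface; the furniture and walls round the work are solid. World frame = base frame: x ahead of the robot, y to its left, z up, the work surface at z = 0. Lengths are in m, angles in rad, forces in N, time in s.
With the tool pointing down it reaches from about 0.225 to 0.875 m from the base axis. Payload 3.4 kg.
Tool frame: the origin (TCP) lies on the centre line of the jaws, within the pads' length; the fingertips stand 19 mm ahead of it and the grasp point (between the pads) is the TCP; z points along the fingers, y is the direction in which the jaws open and shut (so a half turn about z gives the same grasp; the last joint's range is limited). The gripper opens to 85 mm and grips with 20 to 120 N. Pads are 22 mm wide; open, the fingers measure 114 mm over their backs; the gripper's body (76 mm by 85 mm) begins 54 mm behind the grasp point. The pads swing forward as they close: fully open they stand 13 mm farther back than shut.
Start: joints at [1.204, 0.276, 1.505, -0, 1.361, -0.121], TCP at [0.14, 0.558, 0.25] pointing down, gripper open.
Joint ranges: [-2.89, 2.89], [-0.75, 2.08], [0.22, 2.7], [-1.18, 4.32], [0.11, 2.71], [-2.7, 2.7]. Speed limits (rad/s): [2.57, 2.57, 3.14, 3.14, 3.14, 3.14].

## Interface

Orientations are given as a unit quaternion [w, x, y, z].
In Python, from rig import monitor, eyes, manip, models gives the robot as it stands.
- The arm moves only by the tool send_rows, never from a script. Its argument "deltas" is a list of rows, each an object with "dp": the shift along the world's x, y, z each as a share of 0.12 m, from -1 to 1, a list of three; "rotation": the turn, a rotation vector about the world's x, y, z each as a share of 0.5 rad, from -1 to 1, a list of three. In form: [{"dp": [dx, dy, dz], "rotation": [rx, ry, rz]}, ...]. A call has 1 to 12 rows; each row is the pose to reach, as a shift and turn from the pose commanded when the call began; what a row does not reach only later rows make up. A row lasts 1/12 s, in which the tool goes at most 41.7 mm and 7.16 degrees, less where a joint would pass 70% of its speed; a pose out of reach is approached as far as the arm can. A call with a number of a shift or a turn outside -1 to 1 is refused whole. A call with a gripper value outside its range is refused whole. "fingers" is the closure, from -1 (fully open) to 1 (shut), set as the call begins (left out, the last holds). The fingers move at their own pace and stop on an object; "grip_force" is the grip in N (left out, the last holds). Time passes only in rows, so rows that repeat a pose let the fingers close. It gives the time, the measured TCP pose, the force and the opening at its end, in the units of the state.
- monitor.get_state(): the state, without advancing time (a new reading comes with each control period).
- eyes.get_image(name): name is "side" or "top" or "wrist"; returns a dict with "color" (420x560x3 uint8, red, green, blue), "depth" (420x560 float32, m along the optical axis (not along the pixel's ray), 0 where there is no reading), "mtx" (3x3 intrinsics, pixels), "k1" (the pictures are not rectified: a ray, as slopes to the right and down, at radius r is drawn at 1 + k1 r^2 times it, then the intrinsics apply), "rvec" (rotation vector, rad) and "tvec" (3), from world to camera coordinates, as OpenCV has them. Camera axes: x right, y down, z forward; pixel columns grow to the right and rows downward; lengths in m; the calibration is good to about 2 mm. A picture is of the moment at which its call begins.
- manip.sign_off(): hands the job in, once; it reports no verdict.
Trained networks look in a picture, given as the dict that the camera call returned (one of the last four; its "shot" number tells which), for a name from the list of things; names that differ only in an ending like _2 or _b are one class to them, and where a whole thing is asked for, a point or a joint stands for the part that bears it (a point fixed in the world has none). Each returns a list of dicts, best first, with "score" (0 to 1); they miss things now and then, are a little off and sometimes report something else, mostly with a low value. They report only what shows in the picture. A call takes as long as a camera call. They do not tell look-alikes from the thing itself.
- models.find_in(name, picture): "box" ([left, top, right, bottom] in pixels, round what is visible of it).
The state is a dict: "clock": time; "qpos": joint angles; "qd": joint speeds; "effort": joint torques, N m; "position": TCP position; "ee_rot": TCP orientation; "contact_force": force on the tool from outside, world axes, zero at the start; "moment": the same for the moment, N m; "width": finger opening in m.
Only numpy, scipy, OpenCV 4.12 (cv2) and the standard library are available. Lean on these libraries where they do the work, as an engineer would, in place of code of your own. Each camera call takes 0.05 s, during which the arm holds its last target.

## Task

Swing the fixture's flip-up shield gently by its bar all the way back onto its stop. Then grip the locating block by its tang and, without yanking it, rock it in its seat by about five degrees to the left and then to the right (repeat as needed) while easing it up until it comes free. Finish still holding it in the gripper, upright and still, straight above its seat and just clear of the rim, about a finger's width; leave the shield open and the things around alone.

Things in the scene. Friction and masses are not known exactly. Their poses are not given: they have to be found in the camera images.
- fixture: Bench fixture fixed to the table, turned in yaw. Origin on the table straight under the centre of the block's seat; x points away from the robot to the hinge tower, y left, z up. Base plate 10 high, x -85 to 130, y -75 to 75. At the rear a tower 118 high (x 80 to 108, two cheeks at y 58 to 70 and -58 to -70) carries the shield's hinge.
- seat_rim (a point): Centre of the mouth of the block's pocket, z = 40 in the fixture's frame, level with the top of the rim round it (x -41 to 41, y -50 to 50). The pocket runs y -26 to 26. Two sprung steel cheeks press with about 38 N each on the block's front and rear (x) faces, z 14 to 38; a ledge under the middle of the block has its top at z = 16.
- shield (a joint): Angle of the sheet-metal flip-up shield over the block, rad: 0 = level (closed), grows as its front edge swings up and back; its stop is at 1.90, leaning back past upright. A stiff hinge (0.28 N m of friction) holds it where it is left. Plate 4 thick, 110 wide (y), 8 to 115 from the hinge axis.
- shield_bar (a point): Centre of the shield's pull bar: a round steel bar, diameter 10, 92 long, parallel to the fixture's y, 165 from the hinge axis and 45 clear of the plate's front edge, carried by two arms at +-40 along the bar. It can turn between gripping fingers.
- shield_hinge (a point): Middle of the shield's hinge axis, fixed: x = 90, z = 110 in the fixture's frame; the axis runs along the fixture's y.
- block: The loose steel-looking locating block, about 0.2 kg. Origin at the centre of its underside, axes parallel to the fixture's. Lower part 30 (x) x 40 (y) x 34 high, on it a flat upright tang 36 (x) x 20 (y) x 45 high with ribbed left and right faces. Seated, its underside is at z = 16 on the ledge, 24 below the rim, with 6 of room left and right.
- block_grip (a point): Centre of the block's tang, 56.5 above its underside; the tang is 20 across y, and is gripped there from above. Friction of some 35 to 55 N holds the block against a straight pull; seated, it can be tilted left and right by about 9 degrees about the middle of its foot, and rocked so while being raised it walks out with little pull.
- block_foot (a point): Centre of the block's underside.
- spanner: Bystander, loose, to be left alone: flat steel spanner, 26x140x8, lying beside the fixture; sizes in mm; origin at the centre of its underside.
- spare_cap: Bystander, loose, to be left alone: round tan spray-gun air cap, diameter 32, 15 high, standing beside the fixture; sizes in mm; origin at the centre of its underside.
- paint_tin: Bystander, loose, to be left alone: small round tin, diameter 74, 90 high; sizes in mm; origin at the centre of its underside.
- jar: Bystander, loose, to be left alone: small round jar with a ribbed screw cap, diameter 55, 70 high; sizes in mm; origin at the centre of its underside.
- tape: Bystander, loose, to be left alone: wide roll of masking tape lying flat, diameter 104, 24 high; sizes in mm; origin at the centre of its underside.
- cup: Bystander, loose, to be left alone: open tapered mixing cup, diameter 65, 62 high; sizes in mm; origin at the centre of its underside.
Not all that is in view belongs to the job. Of the things like the block, leave any that is green; of the rest the larger one is meant.

How it is judged:
By the outcome, as a careful person would: the job done as asked, in the order asked, and still so for the second after the job is handed in, while the arm keeps its last pose, push and grip.
It also fails if it takes over 72 s, if anything falls off the work surface, if the arm or the gripper's body presses on something with over 40 N, if the wrist force passes 120 N, or if a joint passes its speed limit or range.

## Working session

There is one attempt and no reset: what is moved stays moved. The work goes in short steps, Python scripts to look and compute and a tool call to move; the robot and the scene stay as the last step left them, time stands still between calls to the robot, and variables do not carry over. Pictures are saved under pics/ and viewed, and the job is handed in when it is done.

Besides the shell and the picture viewer there is one more tool, called as name(argument=value, ...) on one line, values as JSON. send_rows: Moves the arm, as the interface text tells. Its arguments: {"type":"object","properties":{"deltas":{"type":"array","items":{"type":"object","properties":{"dp":{"type":"array","items":{"type":"number"}},"rotation":{"type":"array","items":{"type":"number"}}}}},"fingers":{"type":"number"},"grip_force":{"type":"number"}},"required":["deltas"]}

```bash
ls; mkdir -p pics
cat > h.py <<'E'
import numpy as np, cv2
from rig import monitor, eyes, manip, models
def save(im,n): cv2.imwrite('pics/'+n+'.png',im['color'][:,:,::-1])
def Rt(im):
    return cv2.Rodrigues(np.array(im['rvec'],float))[0], np.array(im['tvec'],float).reshape(3)
def ray(im,u,v):
    K=np.array(im['mtx']);x=(u-K[0,2])/K[0,0];y=(v-K[1,2])/K[1,1]
    rd=np.hypot(x,y);r=rd
    for _ in range(30): r=rd/(1+im['k1']*r*r)
    s=r/rd if rd>0 else 1
    return np.array([x*s,y*s,1.])
def pt(im,u,v,d=None):
    R,t=Rt(im)
    if d is None: d=im['depth'][int(round(v)),int(round(u))]
    return R.T@(ray(im,u,v)*d-t)
def cloud(im):
    H,W=im['depth'].shape
    K=np.array(im['mtx']);u,v=np.meshgrid(np.arange(W),np.arange(H))
    x=(u-K[0,2])/K[0,0];y=(v-K[1,2])/K[1,1];rd=np.hypot(x,y);r=rd.copy()
    for _ in range(30): r=rd/(1+im['k1']*r*r)
    s=np.where(rd>0,r/np.maximum(rd,1e-9),1)
    d=im['depth'];P=np.stack([x*s*d,y*s*d,d],-1)
    R,t=Rt(im);return (P-t)@R
def proj(im,p):
    R,t=Rt(im);c=R@np.array(p)+t;x,y=c[0]/c[2],c[1]/c[2];f=1+im['k1']*(x*x+y*y);K=np.array(im['mtx'])
    return np.array([K[0,0]*x*f+K[0,2],K[1,1]*y*f+K[1,2]])
E
python3 - <<'E'
from h import *
s=monitor.get_state();print(s)
for n in ['side','top','wrist']:
    im=eyes.get_image(n);save(im,n+'0')
    R,t=Rt(im);print(n,-R.T@t,R[2],im['mtx'][0][0])
    for k in ['shield','shield_bar','block','block_grip','fixture','spanner','spare_cap','jar','paint_tin','tape','cup']:
        print(k,[(np.round(o['box']).tolist(),round(o['score'],2)) for o in models.find_in(k,im)])
E
```

```text
pics
{'clock': 0.0, 'qpos': array([ 1.20400322e+00,  2.76587623e-01,  1.50615864e+00, -1.48081430e-05,
        1.36071817e+00, -1.20995605e-01]), 'qd': array([-0.00090976, -0.0007226 ,  0.00057598, -0.00011536, -0.00049101,
       -0.00048615]), 'effort': array([ 1.08308781e-03, -4.16769898e+01, -2.45806789e+01, -1.29786267e-04,
        1.08304448e-02, -9.92970655e-06]), 'position': array([0.1397366 , 0.55723206, 0.24943374]), 'ee_rot': array([-2.18975873e-04,  1.22588012e-01,  9.92457205e-01, -9.09938193e-04]), 'contact_force': array([-0.54396132, -0.45858659,  0.39321266]), 'moment': array([-0.01495399,  0.02666074, -0.02022726]), 'width': 0.08566712864328024}
side [-0.28579703 -0.27560502  0.69237249] [ 0.80237007  0.24910233 -0.54235626] 399.0877281859334
shield [([292.0, 203.0, 359.0, 240.0], 0.59)]
shield_bar [([290.0, 200.0, 361.0, 243.0], 0.95), ([406.0, 291.0, 457.0, 332.0], 0.73), ([279.0, 194.0, 374.0, 287.0], 0.47), ([310.0, 229.0, 329.0, 252.0], 0.44)]
block [([247.0, 248.0, 260.0, 269.0], 0.79), ([309.0, 229.0, 332.0, 251.0], 0.76), ([249.0, 230.0, 263.0, 252.0], 0.54)]
[... 758 characters left out ...]
9.0], 0.27)]
fixture [([284.0, 176.0, 355.0, 257.0], 0.64), ([384.0, 182.0, 413.0, 200.0], 0.37)]
spanner [([346.0, 210.0, 367.0, 250.0], 0.67)]
spare_cap [([275.0, 204.0, 283.0, 216.0], 0.55), ([388.0, 182.0, 411.0, 201.0], 0.27)]
jar [([136.0, 179.0, 160.0, 198.0], 0.61), ([298.0, 182.0, 345.0, 248.0], 0.26)]
paint_tin [([128.0, 230.0, 157.0, 252.0], 0.57)]
tape [([386.0, 235.0, 419.0, 266.0], 0.6)]
cup [([386.0, 180.0, 414.0, 200.0], 0.79), ([274.0, 203.0, 282.0, 218.0], 0.34)]
wrist [0.06228094 0.57786385 0.37475178] [ 0.30674219 -0.07755094 -0.948628  ] 322.22087852443224
shield []
shield_bar []
block []
block_grip []
fixture []
spanner []
spare_cap []
jar []
paint_tin []
tape []
cup []
```

Run:
```python
import cv2
a=cv2.imread('pics/side0.png');b=cv2.imread('pics/top0.png')
cv2.imwrite('pics/sidec.png',cv2.resize(a[170:340,220:470],None,fx=3,fy=3,interpolation=cv2.INTER_CUBIC)[:600,:800])
cv2.imwrite('pics/topc.png',cv2.resize(b[160:280,240:430],None,fx=4,fy=4,interpolation=cv2.INTER_CUBIC))
```

```text
(no output)
```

View pics/sidec.png

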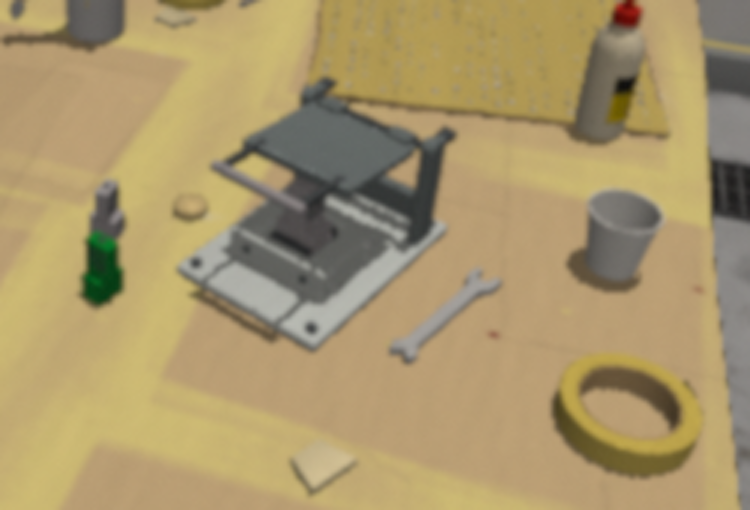

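View pics/topc.png

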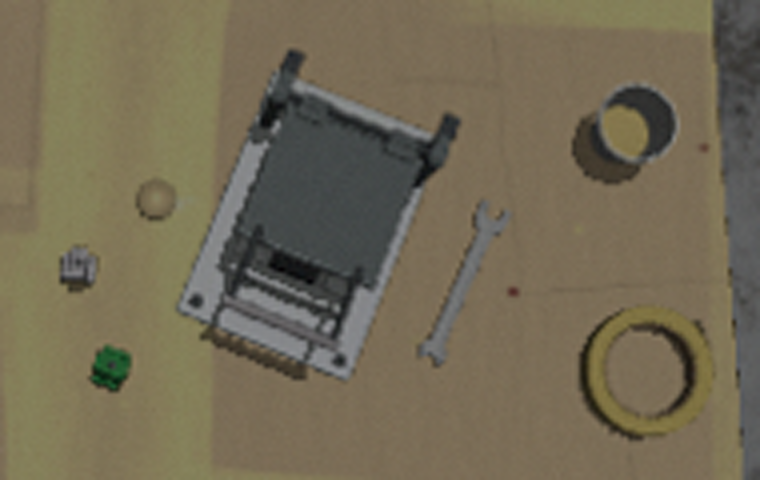

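View pics/side0.png

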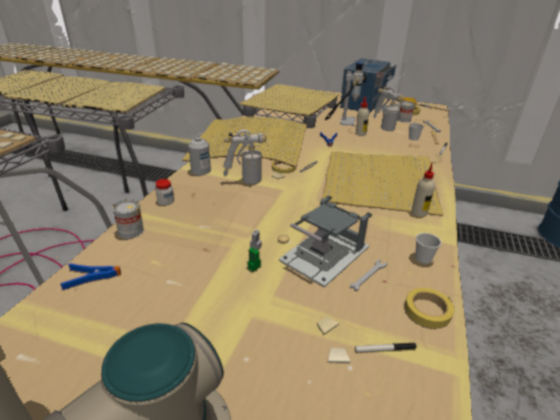

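View pics/top0.png

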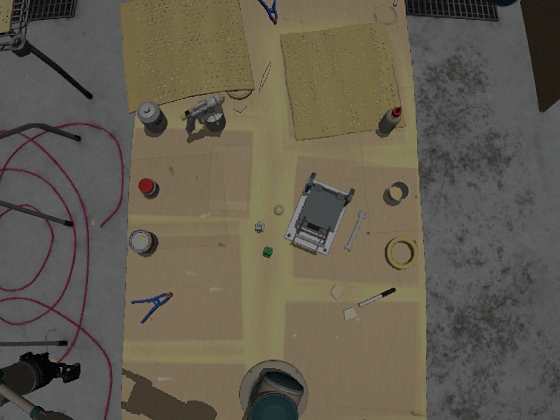

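```bash
cat > fit.py <<'E'
from h import *
from scipy.optimize import minimize
def fitbase(C,col,guess=None):
    P=C.reshape(-1,3);c=col.reshape(-1,3).astype(float)
    return P,c
E
python3 - <<'E'
from h import *
for n,box in [('top',(280,165,365,265)),('side',(275,190,380,290))]:
    im=eyes.get_image(n);np.savez('/tmp/'+n,**{k:np.array(v) for k,v in im.items()})
    C=cloud(im);P=C[box[1]:box[3],box[0]:box[2]].reshape(-1,3);c=im['color'][box[1]:box[3],box[0]:box[2]].reshape(-1,3).astype(int)
    h,e=np.histogram(P[:,2],bins=np.arange(-.02,.2,.004));print(n,list(zip(np.round(e,3),h)))
# corners in top image: base near (285.?) from crop: crop px /4 + (240,160)
im=eyes.get_image('top')
for name,(u,v) in dict(fl=(178,308),fr=(348,380),screwl=(195,299),screwr=(340,361)).items():
    uu,vv=u/4+240-.4,v/4+160-.4
    R,t=Rt(im);r=R.T@ray(im,uu,vv);o=-R.T@t
    print(name,uu,vv,o+r*((0.01-o[2])/r[2]),pt(im,uu,vv))
for name,(u,v) in dict(barl=(225,300),barr=(335,345)).items():
    uu,vv=u/4+240-.4,v/4+160-.4
    print(name,pt(im,uu,vv))
E
```

```text
top [(np.float64(-0.02), np.int64(0)), (np.float64(-0.016), np.int64(0)), (np.float64(-0.012), np.int64(1)), (np.float64(-0.008), np.int64(54)), (np.float64(-0.004), np.int64(991)), (np.float64(0.0), np.int64(2812)), (np.float64(0.004), np.int64(1342)), (np.float64(0.008), np.int64(668)), (np.float64(0.012), np.int64(473)), (np.float64(0.016), np.int64(80)), (np.float64(0.02), np.int64(8)), (np.float64(0.024), np.int64(9)), (np.float64(0.028), np.int64(10)), (np.float64(0.032), np.int64(12)), (np.float64(0.036), np.int64(72)), (np.float64(0.04), np.int64(115)), (np.float64(0.044), np.int64(30)), (np.float64(0.048), np.int64(13)), (np.float64(0.052), np.int64(12)), (np.float64(0.056), np.int64(2)), (np.float64(0.06), np.int64(4)), (np.float64(0.064), np.int64(1)), (np.float64(0.068), np.int64(5)), (np.float64(0.072), np.int64(0)), (np.float64(0.076), np.int64(2)), (np.float64(0.08), np.int64(0)), (np.float64(0.084), np.int64(3)), (np.float64(0.088), np.int64(3)), (np.float64(0.092), np.int64(3)), (np.float64(0.096), np.int64(3)), (np.float64(0.1), np.int64(4)), (np.float64(0.104), np.
[... 2409 characters left out ...]
), (np.float64(0.168), np.int64(0)), (np.float64(0.172), np.int64(0)), (np.float64(0.176), np.int64(0)), (np.float64(0.18), np.int64(0)), (np.float64(0.184), np.int64(0)), (np.float64(0.188), np.int64(0)), (np.float64(0.192), np.int64(0))]
fl 284.1 236.6 [ 0.49552194 -0.03181642  0.01      ] [ 0.49550037 -0.03180856  0.01026043]
fr 326.6 254.6 [ 0.43793616 -0.16775898  0.01      ] [ 0.43805799 -0.16818281  0.00684882]
screwl 288.35 234.35 [ 0.50278763 -0.04548177  0.01      ] [ 0.50226845 -0.04524279  0.01587236]
screwr 324.6 249.85 [ 0.45311573 -0.1615443   0.01      ] [ 0.45306043 -0.1614017   0.01109919]
barl [ 0.4916415  -0.06259159  0.12819731]
barr [ 0.45862731 -0.14231589  0.13135376]
```

send_rows(deltas=[{"dp": [0.15,-0.3,0.08],"rotation": [0,0,-0.19]},{"dp": [0.3,-0.6,0.16],"rotation": [0,0,-0.38]},{"dp": [0.46,-0.92,0.25],"rotation": [0,0,-0.58]},{"dp": [0.46,-0.92,0.25],"rotation": [0,0,-0.58]}], fingers=-1, grip_force=40)

```text
clock: 2.28
position: [0.1972, 0.4427, 0.2822]
ee_rot: [0.002, 0.268, 0.964, -0.0]
contact_force: [-0.4, 0.8, -0.4]
width: 0.0857
```

send_rows(deltas=[{"dp": [0.15,-0.3,0],"rotation": [0,0,-0.19]},{"dp": [0.3,-0.6,0],"rotation": [0,0,-0.38]},{"dp": [0.46,-0.92,0],"rotation": [0,0,-0.58]}])

```text
clock: 2.53
position: [0.25, 0.3373, 0.2805]
ee_rot: [0.0, 0.402, 0.916, 0.0]
contact_force: [1.7, -0.7, 0.0]
width: 0.0851
```

send_rows(deltas=[{"dp": [0.15,-0.3,0],"rotation": [0,0,-0.19]},{"dp": [0.3,-0.6,0],"rotation": [0,0,-0.38]},{"dp": [0.46,-0.92,0],"rotation": [0,0,-0.58]}])

```text
clock: 2.78
position: [0.3047, 0.2276, 0.2806]
ee_rot: [0.0, 0.531, 0.848, 0.001]
contact_force: [1.7, 0.6, -0.1]
width: 0.0857
```

send_rows(deltas=[{"dp": [0.15,-0.3,0],"rotation": [0,0,-0.19]},{"dp": [0.3,-0.6,0],"rotation": [0,0,-0.38]},{"dp": [0.46,-0.92,0],"rotation": [0,0,-0.58]}])

```text
clock: 3.03
position: [0.3595, 0.1181, 0.2807]
ee_rot: [0.0, 0.648, 0.762, 0.001]
contact_force: [1.2, 0.4, -0.0]
width: 0.0852
```

send_rows(deltas=[{"dp": [0.15,-0.3,0],"rotation": [0,0,-0.19]},{"dp": [0.3,-0.6,0],"rotation": [0,0,-0.38]},{"dp": [0.46,-0.92,0],"rotation": [0,0,-0.58]},{"dp": [0.46,-0.92,0],"rotation": [0,0,-0.58]}])

```text
clock: 3.37
position: [0.4181, 0.0029, 0.2805]
ee_rot: [0.003, 0.753, 0.658, -0.0]
contact_force: [0.4, 0.6, 0.6]
width: 0.0851
```

send_rows(deltas=[{"dp": [0.15,-0.3,0],"rotation": [0,0,-0.19]},{"dp": [0.3,-0.6,0],"rotation": [0,0,-0.38]},{"dp": [0.46,-0.92,0],"rotation": [0,0,-0.58]},{"dp": [0.46,-0.92,0],"rotation": [0,0,-0.58]},{"dp": [0.46,-0.92,0],"rotation": [0,0,-0.58]}])

```text
clock: 3.78
position: [0.4705, -0.1028, 0.2798]
ee_rot: [-0.0, 0.838, 0.545, -0.0]
contact_force: [-0.6, 0.5, -0.4]
width: 0.0855
```

Run:
```python
from h import *
s=monitor.get_state();print(s['clock'],s['position'],s['ee_rot'],s['qpos'],s['contact_force'])
im=eyes.get_image('wrist');save(im,'w1');np.savez('/tmp/w1',**{k:np.array(v) for k,v in im.items()})
for k in ['shield','shield_bar','block']:
        print(k,[(np.round(o['box']).tolist(),round(o['score'],2)) for o in models.find_in(k,im)])
```

```text
3.7833 [ 0.47046115 -0.10281673  0.27980098] [-2.44140381e-04  8.38140320e-01  5.45454609e-01 -1.14954085e-04] [-3.59854056e-01  1.17656328e-01  1.63818068e+00  1.05816938e-04
  1.38628523e+00  5.70599402e-02] [-0.6417065   0.53284372 -0.42991658]
shield [([278.0, 127.0, 470.0, 246.0], 0.71)]
shield_bar [([276.0, 126.0, 469.0, 248.0], 0.78)]
block [([198.0, 62.0, 230.0, 94.0], 0.94), ([255.0, 8.0, 282.0, 38.0], 0.82), ([275.0, 102.0, 504.0, 257.0], 0.38)]
```

View pics/w1.png

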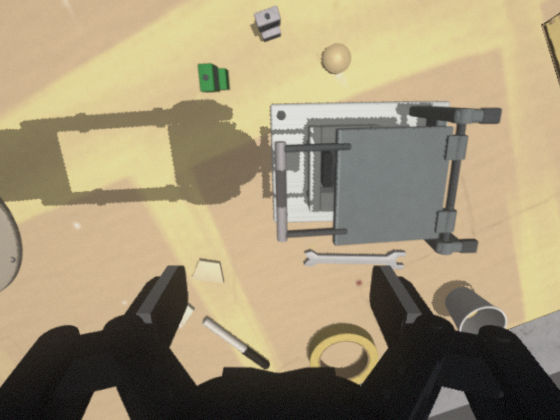

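Run:
```python
from h import *
d=np.load('/tmp/w1.npz');im={k:d[k] for k in d.files}
im['k1']=float(im['k1'])
C=cloud(im)
print('cam',-Rt(im)[0].T@Rt(im)[1],'tcp px',proj(im,[.4705,-.1028,.28]))
# dense depth of bar: points z in .115-.15 with col 268..296,row 138..246
def sel(box): 
    l,t,r,b=box;return C[t:b,l:r].reshape(-1,3)
B=sel((268,138,296,246));B=B[(B[:,2]>.1)&(B[:,2]<.16)]
print('bar n',len(B),B.mean(0),B[:,2].max());u,s,vt=np.linalg.svd(B-B.mean(0));print('dir',vt[0],np.degrees(np.arctan2(vt[0][1],vt[0][0])), 'ext',np.ptp((B-B.mean(0))@vt[0]))
S=sel((345,135,435,235));S=S[S[:,2]>.09];m=S.mean(0);u,s,vt=np.linalg.svd(S-m,full_matrices=False);n=vt[2]*np.sign(vt[2][2]);print('plate',m,n,'rms',s[2]/len(S)**.5)
print('tilt',np.degrees(np.arccos(n[2])),'dir',np.degrees(np.arctan2(n[1],n[0])))
# base plate points
A=sel((262,95,480,260));A=A[(A[:,2]>.006)&(A[:,2]<.014)]
rect=cv2.minAreaRect((A[:,:2]*1000).astype(np.float32));print(rect)
T=sel((400,100,510,260));T=T[T[:,2]>.09]
for v,uu in [(115,487),(245,462),(142,282),(240,282),(116,460),(246,440),(102,271),(221,274),(115,281)]:
    print((uu,v),C[v,uu])
```

```text
cam [ 0.50443803 -0.02827626  0.40421945] tcp px [276.59355396 290.07566534]
bar n 1242 [ 0.47567999 -0.10209954  0.13046187] 0.13411447884363104
dir [-3.87499322e-01 -9.21869685e-01  7.47588896e-04] -112.79899586465075 ext 0.09204289282282466
plate [ 0.56699405 -0.13959438  0.12010677] [ 0.24764722 -0.17557637  0.95280837] rms 0.014349603332738199
tilt 17.672297256275694 dir -35.33579195178532
((551.730224609375, -168.30596923828125), (209.03428649902344, 214.59434509277344), 67.34326171875)
(487, 115) [ 0.66790071 -0.11478633  0.11636229]
(462, 245) [ 0.61622997 -0.22985147  0.11655084]
(282, 142) [ 0.49260366 -0.06264033  0.12805495]
(282, 240) [ 0.45668969 -0.14418015  0.13253232]
(460, 116) [ 0.64427058 -0.10565609  0.11761772]
(440, 246) [ 0.59523398 -0.22150211  0.11660396]
(271, 102) [ 0.49433509 -0.02941771  0.001106  ]
(274, 221) [ 0.43646268 -0.16736954  0.00947118]
(281, 115) [ 0.49934464 -0.04748272  0.014683  ]
```

send_rows(deltas=[{"dp": [0.04,0.01,-0.2],"rotation": [0,0,0.04]},{"dp": [0.04,0.01,-0.4],"rotation": [0,0,0.04]},{"dp": [0.04,0.01,-0.6],"rotation": [0,0,0.04]},{"dp": [0.04,0.01,-0.6],"rotation": [0,0,0.04]},{"dp": [0.04,0.01,-0.6],"rotation": [0,0,0.04]},{"dp": [0.04,0.01,-0.6],"rotation": [0,0,0.04]}], fingers=0.2)

```text
clock: 4.48
position: [0.4748, -0.0996, 0.2097]
ee_rot: [0.001, 0.832, 0.555, 0.001]
contact_force: [-0.1, -0.8, -0.3]
width: 0.034
```

Run:
```python
from h import *
s=monitor.get_state();print(s['clock'],s['position'],s['ee_rot'],s['width'],s['contact_force'])
im=eyes.get_image('wrist');save(im,'w2')
C=cloud(im)
M=(C[...,2]>.115)&(C[...,2]<.14)&(np.hypot(C[...,0]-.4757,C[...,1]+.1021)<.06)
l=(C[...,0]-.4757)*.9219-(C[...,1]+.1021)*.3875
M&=abs(l)<.012
B=C[M];print(len(B),B.mean(0),np.percentile(B[:,2],[50,95]),proj(im,[.4757,-.1021,.127]))
print('l',np.percentile(l[M],[5,50,95]))
```

```text
4.4833 [ 0.47483683 -0.0995846   0.20974514] [9.21484474e-04 8.31734412e-01 5.55172512e-01 7.07236733e-04] 0.03403837405847992 [-0.12942431 -0.82154722 -0.25413438]
2027 [ 0.47638875 -0.10059675  0.13040152] [0.13076529 0.1322959 ] [279.32401445 224.66752843]
l [-0.00517339 -0.00030809  0.00867432]
```

View pics/w2.png

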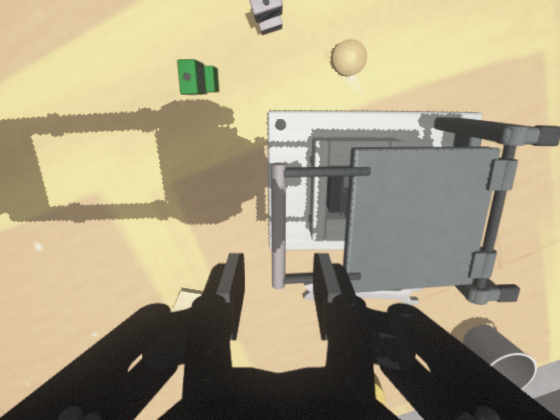

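send_rows(deltas=[{"dp": [0.01,-0.01,-0.15],"rotation": [0,0,0]},{"dp": [0.01,-0.01,-0.3],"rotation": [0,0,0]},{"dp": [0.01,-0.01,-0.45],"rotation": [0,0,0]},{"dp": [0.01,-0.01,-0.6],"rotation": [0,0,0]},{"dp": [0.01,-0.01,-0.69],"rotation": [0,0,0]},{"dp": [0.01,-0.01,-0.69],"rotation": [0,0,0]},{"dp": [0.01,-0.01,-0.69],"rotation": [0,0,0]}])

```text
clock: 5.12
position: [0.4762, -0.1014, 0.1265]
ee_rot: [0.001, 0.832, 0.555, 0.0]
contact_force: [0.0, 0.5, -0.7]
width: 0.0339
```

send_rows(deltas=[{"dp": [0,0,0],"rotation": [0,0,0]},{"dp": [0,0,0],"rotation": [0,0,0]},{"dp": [0,0,0],"rotation": [0,0,0]},{"dp": [0,0,0],"rotation": [0,0,0]},{"dp": [0,0,0],"rotation": [0,0,0]},{"dp": [0,0,0],"rotation": [0,0,0]},{"dp": [0,0,0],"rotation": [0,0,0]}], fingers=1, grip_force=30)

```text
clock: 5.7
position: [0.4741, -0.1006, 0.1254]
ee_rot: [-0.001, 0.832, 0.555, -0.001]
contact_force: [-4.4, 2.5, 2.0]
width: 0.0086
```

Run:
```python
from h import *
s=monitor.get_state();print(s['clock'],s['position'],s['ee_rot'],s['width'],s['contact_force'])
xf=np.array([np.cos(np.radians(-22.8)),np.sin(np.radians(-22.8)),0])
th0=.103; b0=np.array([-.165*np.cos(th0),.165*np.sin(th0)])
prev=b0
for th in np.arange(th0,1.96,.1):
    b=np.array([-.165*np.cos(th),.165*np.sin(th)]);d=b-b0
    print(round(th,3),np.round((xf*d[0]+np.array([0,0,d[1]]))/.12,2))
```

```text
5.7 [ 0.47408455 -0.1005874   0.12544957] [-1.20911279e-03  8.32106072e-01  5.54614705e-01 -7.43224719e-04] 0.008594898668815286 [-4.36668254  2.54114362  2.03701302]
0.103 [0. 0. 0.]
0.203 [ 0.02 -0.01  0.14]
0.303 [ 0.05 -0.02  0.27]
0.403 [ 0.09 -0.04  0.4 ]
0.503 [ 0.15 -0.06  0.52]
0.603 [ 0.22 -0.09  0.64]
0.703 [ 0.29 -0.12  0.75]
0.803 [ 0.38 -0.16  0.85]
0.903 [ 0.48 -0.2   0.94]
1.003 [ 0.58 -0.24  1.02]
1.103 [ 0.69 -0.29  1.09]
1.203 [ 0.81 -0.34  1.14]
1.303 [ 0.93 -0.39  1.18]
1.403 [ 1.05 -0.44  1.21]
1.503 [ 1.17 -0.49  1.23]
1.603 [ 1.3  -0.55  1.23]
1.703 [ 1.43 -0.6   1.22]
1.803 [ 1.55 -0.65  1.2 ]
1.903 [ 1.67 -0.7   1.16]
```

send_rows(deltas=[{"dp": [0.005,0,0.04],"rotation": [0,0,0]},{"dp": [0.01,-0.005,0.09],"rotation": [0,0,0]},{"dp": [0.02,-0.01,0.14],"rotation": [0,0,0]},{"dp": [0.03,-0.01,0.18],"rotation": [0,0,0]},{"dp": [0.04,-0.015,0.225],"rotation": [0,0,0]},{"dp": [0.05,-0.02,0.27],"rotation": [0,0,0]},{"dp": [0.05,-0.02,0.27],"rotation": [0,0,0]}])

```text
clock: 6.28
position: [0.4798, -0.1029, 0.1588]
ee_rot: [-0.002, 0.832, 0.555, -0.001]
contact_force: [-7.2, 3.3, 2.1]
width: 0.0085
```

Run:
```python
from h import *
s=monitor.get_state();print(s['clock'],s['position'],s['ee_rot'],s['width'],s['contact_force'])
im=eyes.get_image('wrist');save(im,'w3')
```

```text
6.2833 [ 0.47980645 -0.10293603  0.15881454] [-0.00160806  0.83208086  0.55465096 -0.00108171] 0.008504564272890347 [-7.24360852  3.25534864  2.10414147]
```

View pics/w3.png

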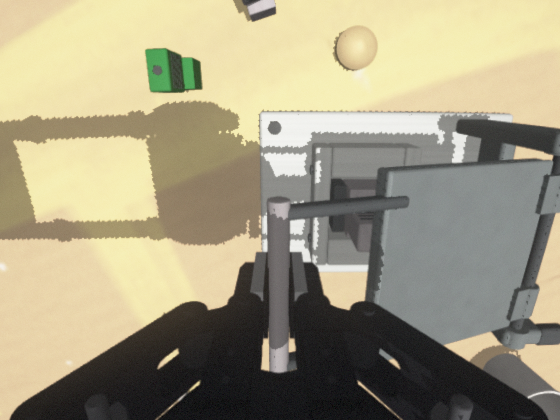

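send_rows(deltas=[{"dp": [0.0,0.0,0.045],"rotation": [0,0,0]},{"dp": [0.01,-0.005,0.09],"rotation": [0,0,0]},{"dp": [0.025,-0.015,0.13],"rotation": [0,0,0]},{"dp": [0.045,-0.02,0.17],"rotation": [0,0,0]},{"dp": [0.065,-0.03,0.21],"rotation": [0,0,0]},{"dp": [0.085,-0.035,0.25],"rotation": [0,0,0]},{"dp": [0.11,-0.045,0.29],"rotation": [0,0,0]},{"dp": [0.135,-0.055,0.33],"rotation": [0,0,0]},{"dp": [0.155,-0.065,0.37],"rotation": [0,0,0]},{"dp": [0.18,-0.075,0.407],"rotation": [0,0,0]},{"dp": [0.205,-0.085,0.445],"rotation": [0,0,0]},{"dp": [0.225,-0.095,0.48],"rotation": [0,0,0]}])

```text
clock: 7.33
position: [0.5066, -0.1141, 0.2163]
ee_rot: [-0.002, 0.832, 0.555, -0.001]
contact_force: [-6.1, 4.8, 0.6]
width: 0.009
```

send_rows(deltas=[{"dp": [0.02,-0.01,0.04],"rotation": [0,0,0]},{"dp": [0.05,-0.02,0.08],"rotation": [0,0,0]},{"dp": [0.08,-0.035,0.11],"rotation": [0,0,0]},{"dp": [0.11,-0.045,0.14],"rotation": [0,0,0]},{"dp": [0.145,-0.06,0.17],"rotation": [0,0,0]},{"dp": [0.18,-0.075,0.2],"rotation": [0,0,0]},{"dp": [0.21,-0.09,0.23],"rotation": [0,0,0]},{"dp": [0.245,-0.1,0.255],"rotation": [0,0,0]},{"dp": [0.28,-0.115,0.28],"rotation": [0,0,0]},{"dp": [0.315,-0.13,0.305],"rotation": [0,0,0]},{"dp": [0.35,-0.145,0.33],"rotation": [0,0,0]},{"dp": [0.39,-0.165,0.35],"rotation": [0,0,0]}])

```text
clock: 8.33
position: [0.5543, -0.1339, 0.2608]
ee_rot: [-0.001, 0.832, 0.555, 0.0]
contact_force: [-8.8, 7.3, 14.1]
width: 0.0086
```

Run:
```python
import numpy as np
from scipy.optimize import least_squares
xf=np.array([np.cos(np.radians(-22.8)),np.sin(np.radians(-22.8))]);yf=np.array([-xf[1],xf[0]])
P=np.array([(.4741,-.1006,.1254),(.4798,-.1029,.1588),(.5066,-.1141,.2163),(.5543,-.1339,.2608)])
q=np.c_[P[:,:2]@xf,P[:,2]];print(q,P[:,:2]@yf)
for R in (.165,None):
    if R: r=least_squares(lambda c:np.hypot(*(q-c[:2]).T)-R,[q[0,0]+.164,.11])
    else: r=least_squares(lambda c:np.hypot(*(q-c[:2]).T)-c[2],[q[0,0]+.164,.11,.165])
    print(r.x,r.fun)
    c=r.x[:2];th=np.arctan2(q[:,1]-c[1],c[0]-q[:,0]);print(th)
    R=R or r.x[2]
    for t in np.arange(th[-1],1.95,.1):
        b=np.array([c[0]-R*np.cos(t),c[1]+R*np.sin(t)])-q[-1]; print(round(t,2),np.round([*(xf*b[0]/.12),b[1]/.12],2))
    c2=c-np.array([.09,0]);print('origin',xf*c2[0]+yf*np.mean(P[:,:2]@yf))
```

```text
[[0.47603939 0.1254    ]
 [0.48218529 0.1588    ]
 [0.5112314  0.2163    ]
 [0.56287708 0.2608    ]] [0.09098171 0.09107026 0.09113081 0.09136241]
[0.64109085 0.11515696] [ 0.000369   -0.00021016 -0.00039929  0.00031573]
[0.06198021 0.26803863 0.66172053 1.07797025]
1.08 [ 0. -0. -0.]
1.18 [ 0.12 -0.05  0.06]
1.28 [ 0.23 -0.1   0.1 ]
1.38 [ 0.36 -0.15  0.14]
1.48 [ 0.48 -0.2   0.16]
1.58 [ 0.61 -0.26  0.16]
1.68 [ 0.74 -0.31  0.15]
1.78 [ 0.86 -0.36  0.13]
1.88 [ 0.98 -0.41  0.1 ]
origin [ 0.54334709 -0.1295411 ]
[0.64652782 0.11164656 0.17101829] [ 2.39860711e-05 -4.48692511e-05  2.98367037e-05 -8.95352359e-06]
[0.08049651 0.27941562 0.65837994 1.05967122]
1.06 [-0.  0.  0.]
1.16 [ 0.12 -0.05  0.06]
1.26 [ 0.24 -0.1   0.11]
1.36 [ 0.37 -0.15  0.15]
1.46 [ 0.5  -0.21  0.17]
1.56 [ 0.63 -0.26  0.18]
1.66 [ 0.76 -0.32  0.18]
1.76 [ 0.89 -0.37  0.16]
1.86 [ 1.02 -0.43  0.12]
origin [ 0.54835922 -0.13164801]
```

send_rows(deltas=[{"dp": [0.03,-0.01,0.035],"rotation": [0,0,0]},{"dp": [0.07,-0.03,0.055],"rotation": [0,0,0]},{"dp": [0.11,-0.045,0.075],"rotation": [0,0,0]},{"dp": [0.15,-0.06,0.09],"rotation": [0,0,0]},{"dp": [0.19,-0.08,0.105],"rotation": [0,0,0]},{"dp": [0.23,-0.095,0.12],"rotation": [0,0,0]},{"dp": [0.27,-0.11,0.135],"rotation": [0,0,0]},{"dp": [0.315,-0.13,0.15],"rotation": [0,0,0]},{"dp": [0.36,-0.15,0.16],"rotation": [0,0,0]},{"dp": [0.4,-0.165,0.17],"rotation": [0,0,0]},{"dp": [0.44,-0.185,0.178],"rotation": [0,0,0]},{"dp": [0.48,-0.2,0.183],"rotation": [0,0,0]}])

```text
clock: 9.33
position: [0.6141, -0.1589, 0.2804]
ee_rot: [0.001, 0.832, 0.555, 0.001]
contact_force: [-2.0, 3.0, 4.3]
width: 0.0089
```

send_rows(deltas=[{"dp": [0.045,-0.02,0.003],"rotation": [0,0,0]},{"dp": [0.085,-0.035,0.005],"rotation": [0,0,0]},{"dp": [0.13,-0.055,0.005],"rotation": [0,0,0]},{"dp": [0.17,-0.07,0.005],"rotation": [0,0,0]},{"dp": [0.215,-0.09,0.002],"rotation": [0,0,0]},{"dp": [0.26,-0.11,0],"rotation": [0,0,0]},{"dp": [0.3,-0.125,-0.008],"rotation": [0,0,0]},{"dp": [0.34,-0.145,-0.016],"rotation": [0,0,0]},{"dp": [0.38,-0.16,-0.025],"rotation": [0,0,0]},{"dp": [0.42,-0.175,-0.035],"rotation": [0,0,0]},{"dp": [0.46,-0.195,-0.047],"rotation": [0,0,0]},{"dp": [0.5,-0.21,-0.06],"rotation": [0,0,0]}])

```text
clock: 10.33
position: [0.6736, -0.184, 0.272]
ee_rot: [-0.0, 0.832, 0.555, 0.0]
contact_force: [-0.4, 5.1, 1.4]
width: 0.0088
```

Run:
```python
from h import *
s=monitor.get_state();print(s['clock'],s['position'],s['ee_rot'],s['width'],s['contact_force'],s['qpos'])
im=eyes.get_image('side');save(im,'s4')
x=cv2.imread('pics/s4.png')[150:310,230:430];cv2.imwrite('pics/s4c.png',cv2.resize(x,None,fx=4,fy=3.75))
```

```text
10.3333 [ 0.67364305 -0.18404851  0.27198537] [-1.65206485e-05  8.32101883e-01  5.54622672e-01  3.84015712e-04] 0.008823676094218835 [-0.35654541  5.091745    1.40096422] [-3.66569707e-01  4.56831164e-01  1.17132587e+00  6.46901924e-04
  1.51301864e+00  2.83704338e-02]
```

View pics/s4c.png

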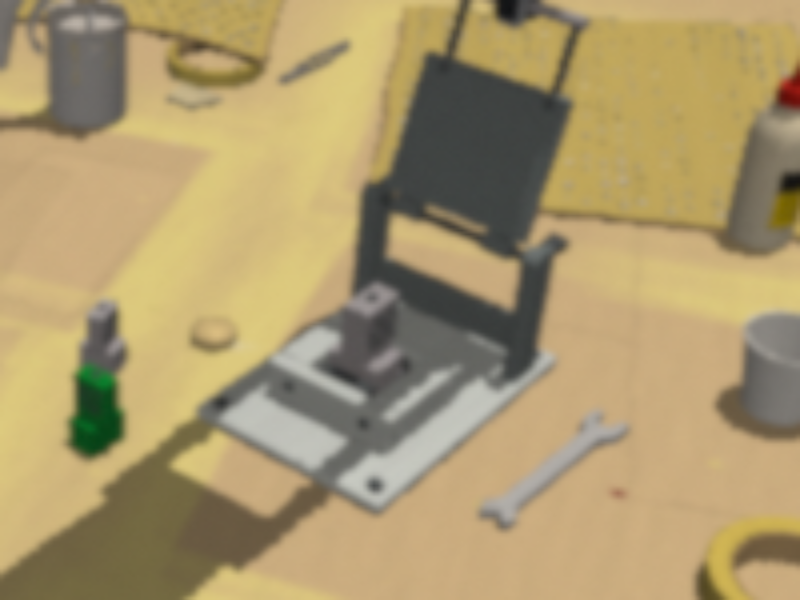

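send_rows(deltas=[{"dp": [0.02,-0.01,-0.01],"rotation": [0,0,0]},{"dp": [0.04,-0.02,-0.015],"rotation": [0,0,0]},{"dp": [0.06,-0.025,-0.02],"rotation": [0,0,0]},{"dp": [0.06,-0.025,-0.02],"rotation": [0,0,0]}])

```text
clock: 10.72
position: [0.6752, -0.1846, 0.2714]
ee_rot: [-0.005, 0.832, 0.555, -0.003]
contact_force: [-13.1, 9.9, 11.9]
width: 0.0088
```

send_rows(deltas=[{"dp": [0.02,-0.01,-0.01],"rotation": [0,0,0]},{"dp": [0.04,-0.02,-0.015],"rotation": [0,0,0]},{"dp": [0.04,-0.02,-0.015],"rotation": [0,0,0]}])

```text
clock: 10.97
position: [0.6755, -0.1848, 0.2713]
ee_rot: [-0.009, 0.832, 0.555, -0.006]
contact_force: [-23.0, 14.4, 20.9]
width: 0.0088
```

send_rows(deltas=[{"dp": [-0.03,0.01,0.01],"rotation": [0,0,0]},{"dp": [-0.06,0.025,0.02],"rotation": [0,0,0]},{"dp": [-0.06,0.025,0.02],"rotation": [0,0,0]},{"dp": [-0.06,0.025,0.02],"rotation": [0,0,0]}])

```text
clock: 11.3
position: [0.675, -0.1846, 0.2715]
ee_rot: [-0.003, 0.832, 0.555, -0.001]
contact_force: [-6.5, 8.5, 7.6]
width: 0.0086
```

send_rows(deltas=[{"dp": [0,0,0],"rotation": [0,0,0]},{"dp": [0,0,0],"rotation": [0,0,0]},{"dp": [0,0,0],"rotation": [0,0,0]},{"dp": [0,0,0],"rotation": [0,0,0]},{"dp": [0,0,0],"rotation": [0,0,0]}], fingers=0.2)

```text
clock: 11.72
position: [0.6778, -0.1874, 0.2701]
ee_rot: [0.0, 0.832, 0.554, -0.0]
contact_force: [-0.1, -0.3, -0.3]
width: 0.0341
```

Run:
```python
from h import *
s=monitor.get_state();print(s['clock'],s['position'],s['ee_rot'],s['width'],s['contact_force'],s['qpos'])
im=eyes.get_image('wrist');save(im,'w5')
```

```text
11.7167 [ 0.67783218 -0.18735742  0.27007481] [ 4.26691305e-04  8.32272548e-01  5.54366443e-01 -2.67525872e-04] 0.034108638805532276 [-0.13442764 -0.25696822 -0.33682828] [-3.68060468e-01  4.65518337e-01  1.16138295e+00 -9.30919669e-04
  1.51430320e+00  2.75850008e-02]
```

View pics/w5.png

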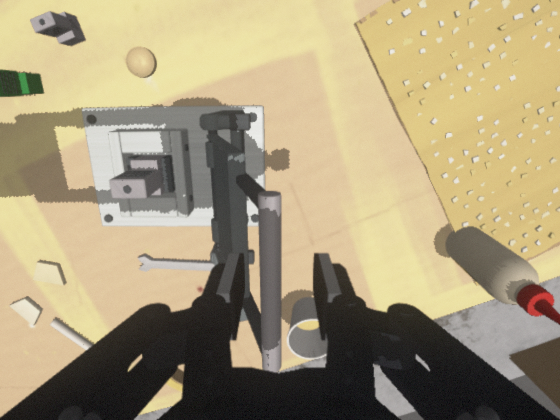

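send_rows(deltas=[{"dp": [0,0,0.2],"rotation": [0,0,0]},{"dp": [0,0,0.4],"rotation": [0,0,0]},{"dp": [0,0,0.6],"rotation": [0,0,0]},{"dp": [0,0,0.75],"rotation": [0,0,0]},{"dp": [0,0,0.75],"rotation": [0,0,0]}])

```text
clock: 12.18
position: [0.6791, -0.1873, 0.3654]
ee_rot: [0.004, 0.832, 0.555, 0.002]
contact_force: [0.2, 0.1, 0.9]
width: 0.0345
```

Run:
```python
from h import *
s=monitor.get_state();print(s['clock'],s['position'],s['ee_rot'],s['width'],s['contact_force'],s['qpos'])
im=eyes.get_image('wrist');save(im,'w6');np.savez('/tmp/w6',**{k:np.array(v) for k,v in im.items()})
C=cloud(im)
for k in ['shield_bar','block']:
    print(k,[(np.round(o['box']).tolist(),round(o['score'],2)) for o in models.find_in(k,im)])
M=(C[...,2]>.24)&(C[...,2]<.285);M[330:]=False
xf=np.array([.9219,-.3875])
B=C[M];print(len(B),B.mean(0),np.percentile(B[:,2],[50,95]))
l=B[:,:2]@xf;print(np.percentile(l,[1,50,99]))
M=(C[...,2]>.088)&(C[...,2]<.102)&(np.hypot(C[...,0]-.545,C[...,1]+.131)<.05)
B=C[M];print('tang',len(B),B.mean(0),cv2.minAreaRect((B[:,:2]*1000).astype(np.float32)),np.median(B[:,2]))
```

```text
12.1833 [ 0.67906926 -0.18729552  0.36538115] [0.00382107 0.83216347 0.5545119  0.00242998] 0.0345196062182602 [0.24618013 0.08226714 0.86245618] [-3.67582563e-01  4.47582769e-01  9.65718165e-01 -4.48532462e-04
  1.71924598e+00  2.75791156e-02]
shield_bar []
block [([144.0, 146.0, 184.0, 178.0], 0.78), ([38.0, 74.0, 84.0, 99.0], 0.72), ([78.0, 29.0, 118.0, 56.0], 0.56)]
1790 [ 0.67511986 -0.18469176  0.26868741] [0.27092048 0.27250836]
[0.68265693 0.69432797 0.69943647]
tang 507 [ 0.54420789 -0.13248202  0.09513856] ((543.2333984375, -132.67068481445312), (19.832536697387695, 36.62203598022461), 66.607177734375) 0.09554190880475617
```

View pics/w6.png

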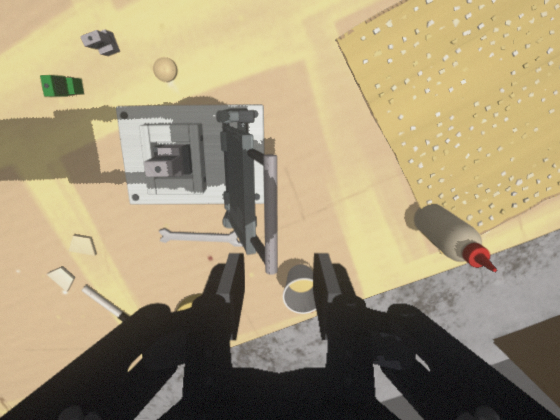

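send_rows(deltas=[{"dp": [-0.19,0.08,0],"rotation": [0,0,0.2]},{"dp": [-0.38,0.15,0],"rotation": [0,0,0.4]},{"dp": [-0.56,0.23,0],"rotation": [0,0,0.6]},{"dp": [-0.56,0.23,0],"rotation": [0,0,0.785]},{"dp": [-0.56,0.23,0],"rotation": [0,0,0.785]}], fingers=0)

```text
clock: 12.75
position: [0.6088, -0.1581, 0.3593]
ee_rot: [-0.001, 0.707, 0.707, -0.001]
contact_force: [1.1, -0.5, -0.5]
width: 0.0425
```

send_rows(deltas=[{"dp": [-0.19,0.08,0],"rotation": [0,0,0.2]},{"dp": [-0.38,0.15,0],"rotation": [0,0,0.4]},{"dp": [-0.56,0.23,0],"rotation": [0,0,0.6]},{"dp": [-0.56,0.23,0],"rotation": [0,0,0.785]},{"dp": [-0.56,0.23,0],"rotation": [0,0,0.785]}])

```text
clock: 13.17
position: [0.5425, -0.131, 0.3597]
ee_rot: [-0.001, 0.557, 0.831, -0.0]
contact_force: [0.1, 0.2, -0.4]
width: 0.0422
```

send_rows(deltas=[{"dp": [0,0,-0.2],"rotation": [0,0,0.2]},{"dp": [0,0,-0.4],"rotation": [0,0,0.4]},{"dp": [0,0,-0.6],"rotation": [0,0,0.6]},{"dp": [0,0,-0.65],"rotation": [0,0,0.785]},{"dp": [0,0,-0.65],"rotation": [0,0,0.785]}])

```text
clock: 13.58
position: [0.5426, -0.1313, 0.2786]
ee_rot: [-0.003, 0.385, 0.923, -0.0]
contact_force: [-0.4, -0.6, -0.3]
width: 0.043
```

send_rows(deltas=[{"dp": [0,0,-0.2],"rotation": [0,0,0.2]},{"dp": [0,0,-0.4],"rotation": [0,0,0.4]},{"dp": [0,0,-0.6],"rotation": [0,0,0.6]},{"dp": [0,0,-0.65],"rotation": [0,0,0.785]},{"dp": [0,0,-0.65],"rotation": [0,0,0.785]},{"dp": [0,0,-0.65],"rotation": [0,0,0.785]}])

```text
clock: 14.08
position: [0.5442, -0.1317, 0.2045]
ee_rot: [0.0, 0.199, 0.98, -0.0]
contact_force: [0.6, 0.2, 1.2]
width: 0.0427
```

Run:
```python
from h import *
s=monitor.get_state();print(s['clock'],s['position'],s['ee_rot'],s['width'],s['contact_force'],s['qpos'])
q=s['ee_rot'];print('tool y ang',np.degrees(2*np.arctan2(q[2],q[1]))-90)
im=eyes.get_image('wrist');save(im,'w7');np.savez('/tmp/w7',**{k:np.array(v) for k,v in im.items()})
C=cloud(im)
for k in ['block']:
    print(k,[(np.round(o['box']).tolist(),round(o['score'],2)) for o in models.find_in(k,im)])
M=(C[...,2]>.088)&(C[...,2]<.102)&(np.hypot(C[...,0]-.545,C[...,1]+.131)<.04)
B=C[M];print('tang',len(B),B.mean(0),cv2.minAreaRect((B[:,:2]*1000).astype(np.float32)),np.median(B[:,2]))
```

```text
14.0833 [ 0.54417022 -0.13171474  0.20447436] [ 1.69183899e-04  1.99422137e-01  9.79913661e-01 -1.00064320e-05] 0.042674339233847544 [0.61656819 0.24330284 1.15451168] [-3.61774884e-01  2.82611912e-01  1.61278066e+00  3.63948535e-05
  1.24586289e+00 -1.53104646e+00]
tool y ang 66.99366122784036
block [([425.0, 73.0, 476.0, 107.0], 0.83), ([254.0, 169.0, 297.0, 225.0], 0.73), ([375.0, 0.0, 432.0, 39.0], 0.66)]
tang 1197 [ 0.54077426 -0.13215363  0.09564647] ((541.7344360351562, -132.9696807861328), (20.41915512084961, 35.585243225097656), 67.27425384521484) 0.09581239432860433
```

View pics/w7.png

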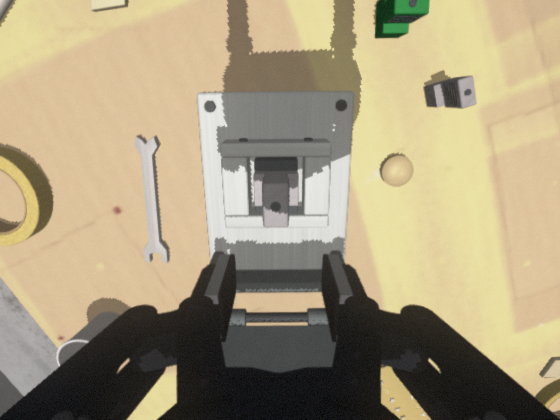

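send_rows(deltas=[{"dp": [-0.014,-0.01,-0.2],"rotation": [0,0,0]},{"dp": [-0.014,-0.01,-0.4],"rotation": [0,0,0]},{"dp": [-0.014,-0.01,-0.6],"rotation": [0,0,0]},{"dp": [-0.014,-0.01,-0.75],"rotation": [0,0,0]},{"dp": [-0.014,-0.01,-0.75],"rotation": [0,0,0]}])

```text
clock: 14.6
position: [0.54, -0.132, 0.1122]
ee_rot: [-0.002, 0.198, 0.98, 0.0]
contact_force: [0.1, -0.4, 0.5]
width: 0.043
```

Run:
```python
from h import *
s=monitor.get_state();print(s['clock'],s['position'],s['ee_rot'],s['width'],s['contact_force'])
im=eyes.get_image('wrist');save(im,'w8')
C=cloud(im)
M=(C[...,2]>.088)&(C[...,2]<.102)&(np.hypot(C[...,0]-.545,C[...,1]+.131)<.025)
B=C[M];print('tang',len(B),cv2.minAreaRect((B[:,:2]*1000).astype(np.float32)),np.median(B[:,2]))
```

```text
14.6 [ 0.54003124 -0.13195339  0.1121825 ] [-2.43697324e-03  1.97865383e-01  9.80226077e-01  4.35469405e-04] 0.04297840346421829 [ 0.13652948 -0.37791191  0.49015957]
tang 2831 ((542.4462890625, -131.70822143554688), (44.14875411987305, 36.364219665527344), 66.50758361816406) 0.09580703849767187
```

View pics/w8.png

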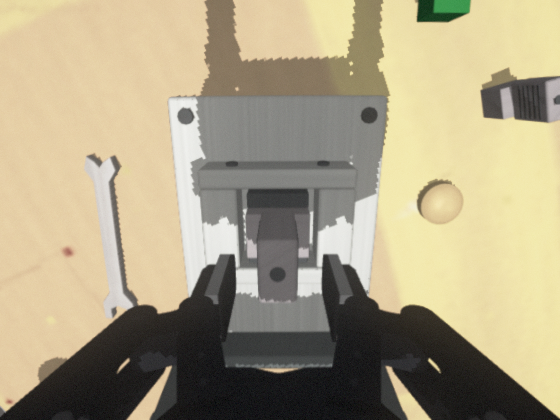

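send_rows(deltas=[{"dp": [0,0,-0.1],"rotation": [0,0,0]},{"dp": [0,0,-0.2],"rotation": [0,0,0]},{"dp": [0,0,-0.3],"rotation": [0,0,0]},{"dp": [0,0,-0.32],"rotation": [0,0,0]},{"dp": [0,0,-0.32],"rotation": [0,0,0]},{"dp": [0,0,-0.32],"rotation": [0,0,0]}])

```text
clock: 15.15
position: [0.5428, -0.1329, 0.0776]
ee_rot: [0.001, 0.197, 0.98, -0.0]
contact_force: [0.0, -0.1, -0.3]
width: 0.0428
```

send_rows(deltas=[{"dp": [0,0,0],"rotation": [0,0,0]},{"dp": [0,0,0],"rotation": [0,0,0]},{"dp": [0,0,0],"rotation": [0,0,0]},{"dp": [0,0,0],"rotation": [0,0,0]},{"dp": [0,0,0],"rotation": [0,0,0]},{"dp": [0,0,0],"rotation": [0,0,0]}], fingers=1, grip_force=80)

```text
clock: 15.65
position: [0.5423, -0.1334, 0.0775]
ee_rot: [0.001, 0.196, 0.981, -0.001]
contact_force: [-1.0, -2.3, 6.7]
width: 0.0187
```

Run:
```python
from h import *
s=monitor.get_state();print(s['clock'],s['position'],s['ee_rot'],s['width'],s['contact_force'],s['moment'])
```

```text
15.65 [ 0.54227069 -0.13337152  0.07751021] [ 1.23863166e-03  1.96411683e-01  9.80520488e-01 -6.98915992e-04] 0.01869761603876795 [-0.95437118 -2.29134352  6.70052864] [-0.2195268   0.22152679  0.10978581]
```

send_rows(deltas=[{"dp": [0.003,0.008,0.002],"rotation": [-0.032,0.0135,0]},{"dp": [0.007,0.016,0.004],"rotation": [-0.064,0.027,0]},{"dp": [0.01,0.025,0.006],"rotation": [-0.097,0.041,0]},{"dp": [0.014,0.033,0.008],"rotation": [-0.129,0.054,0]},{"dp": [0.017,0.041,0.01],"rotation": [-0.161,0.068,0]},{"dp": [0.017,0.041,0.01],"rotation": [-0.161,0.068,0]}])

```text
clock: 16.15
position: [0.5441, -0.1285, 0.0776]
ee_rot: [-0.008, 0.195, 0.98, -0.045]
contact_force: [-2.0, -6.2, 1.5]
width: 0.0187
```

```bash
cat > st.py <<'E'
from h import *
from scipy.spatial.transform import Rotation as Ro
s=monitor.get_state();q=s['ee_rot'];R=Ro.from_quat([q[1],q[2],q[3],q[0]])
z=R.as_matrix()[:,2];up=-z
xf=np.array([.9219,-.3875,0]);yf=np.array([.3875,.9219,0])
print(round(s['clock'],2),s['position'],'tilt left deg',np.degrees(np.arcsin(up@yf)),'fwd',np.degrees(np.arcsin(up@xf)),'w',s['width'],'F',np.round(s['contact_force'],1),'M',np.round(s['moment'],2))
f=s['position']-up*.0615;print('foot xf,yf,z',f@xf,f@yf,f[2])
E
python3 st.py
```

```text
16.15 [ 0.54412579 -0.1285315   0.07761159] tilt left deg 5.2128475389510704 fwd -0.09987630577734513 w 0.018734618100052624 F [-2.  -6.2  1.5] M [-0.84 -0.04 -0.04]
foot xf,yf,z 0.5515427259146755 0.0867679171664148 0.016366031808503483
```

send_rows(deltas=[{"dp": [-0.004,-0.01,0.003],"rotation": [0.04,-0.017,0]},{"dp": [-0.009,-0.02,0.006],"rotation": [0.08,-0.034,0]},{"dp": [-0.013,-0.031,0.009],"rotation": [0.121,-0.051,0]},{"dp": [-0.017,-0.041,0.013],"rotation": [0.161,-0.068,0]},{"dp": [-0.021,-0.051,0.016],"rotation": [0.201,-0.085,0]},{"dp": [-0.026,-0.062,0.019],"rotation": [0.241,-0.102,0]},{"dp": [-0.03,-0.072,0.022],"rotation": [0.282,-0.119,0]},{"dp": [-0.034,-0.082,0.025],"rotation": [0.322,-0.136,0]}])

```text
clock: 16.82
position: [0.5403, -0.1366, 0.0784]
ee_rot: [0.009, 0.197, 0.979, 0.044]
contact_force: [6.0, 2.2, -15.7]
width: 0.0189
```

```bash
python3 st.py
```

```text
16.82 [ 0.54029529 -0.13655388  0.07843653] tilt left deg -5.127556472023054 fwd -0.023682877893975104 w 0.018926565185277393 F [  6.    2.2 -15.7] M [-0.41 -0.81 -0.01]
foot xf,yf,z 0.5510382798369895 0.08897186749453473 0.017182629736511038
```

send_rows(deltas=[{"dp": [0.004,0.01,0.001],"rotation": [-0.04,0.017,0]},{"dp": [0.009,0.02,0.002],"rotation": [-0.08,0.034,0]},{"dp": [0.013,0.031,0.003],"rotation": [-0.121,0.051,0]},{"dp": [0.017,0.041,0.004],"rotation": [-0.161,0.068,0]},{"dp": [0.021,0.051,0.006],"rotation": [-0.201,0.085,0]},{"dp": [0.026,0.062,0.008],"rotation": [-0.241,0.102,0]},{"dp": [0.03,0.072,0.009],"rotation": [-0.282,0.119,0]},{"dp": [0.034,0.082,0.01],"rotation": [-0.322,0.136,0]}])

```text
clock: 17.48
position: [0.5438, -0.1282, 0.0793]
ee_rot: [-0.009, 0.196, 0.98, -0.044]
contact_force: [3.2, -6.5, -15.3]
width: 0.0185
```

```bash
python3 st.py
```

```text
17.48 [ 0.54375323 -0.1282475   0.07934949] tilt left deg 5.161270844228346 fwd 0.009534972224303292 w 0.018487248833897737 F [  3.2  -6.5 -15.3] M [-0.61 -0.79  0.12]
foot xf,yf,z 0.550971773528259 0.08694050029437055 0.018098832044393852
```

send_rows(deltas=[{"dp": [-0.006,-0.014,0.003],"rotation": [0.054,-0.023,0]},{"dp": [-0.011,-0.027,0.006],"rotation": [0.107,-0.045,0]},{"dp": [-0.017,-0.041,0.009],"rotation": [0.161,-0.068,0]},{"dp": [-0.023,-0.055,0.012],"rotation": [0.215,-0.091,0]},{"dp": [-0.028,-0.068,0.014],"rotation": [0.268,-0.113,0]},{"dp": [-0.034,-0.082,0.016],"rotation": [0.322,-0.136,0]},{"dp": [-0.028,-0.068,0.018],"rotation": [0.268,-0.113,0]},{"dp": [-0.023,-0.055,0.02],"rotation": [0.215,-0.091,0]},{"dp": [-0.017,-0.041,0.023],"rotation": [0.161,-0.068,0]},{"dp": [-0.011,-0.027,0.026],"rotation": [0.107,-0.045,0]},{"dp": [-0.006,-0.014,0.028],"rotation": [0.054,-0.023,0]},{"dp": [0,0,0.03],"rotation": [0,0,0]}])

```text
clock: 18.48
position: [0.5438, -0.128, 0.0823]
ee_rot: [-0.009, 0.196, 0.98, -0.044]
contact_force: [3.1, -7.0, -18.7]
width: 0.0193
```

```bash
python3 st.py
python3 - <<'E'
from h import *
im=eyes.get_image('wrist');save(im,'w9')
E
```

```text
18.48 [ 0.54377734 -0.12796325  0.08233176] tilt left deg 5.14848585073579 fwd 0.03018949311080232 w 0.019264785373284767 F [  3.1  -7.  -18.7] M [-0.55 -1.01  0.14]
foot xf,yf,z 0.5508616835847172 0.08722556099109703 0.021079881525507542
```

View pics/w9.png

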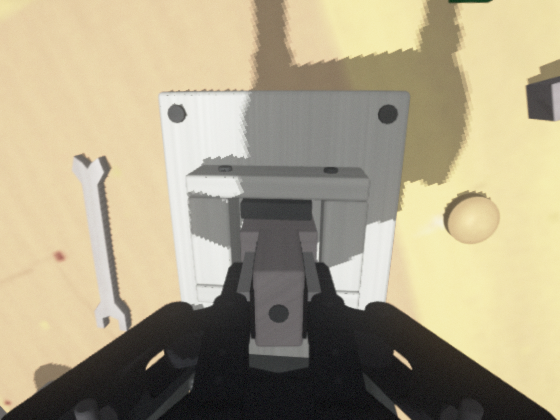

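```bash
cat > slip.py <<'E'
from h import *
import sys
im=eyes.get_image('wrist');C=cloud(im);s=monitor.get_state()
q=s['ee_rot'];up=-cv2.Rodrigues(np.array(0.))[0][:,2] if 0 else None
from scipy.spatial.transform import Rotation as Ro
up=-Ro.from_quat([q[1],q[2],q[3],q[0]]).as_matrix()[:,2]
P=C[275:300,262:296].reshape(-1,3);h=(P-s['position'])@up
print('tang top above tcp',np.percentile(h,[10,50,90]),'top z',np.median(P[:,2]))
save(im,sys.argv[1])
E
python3 slip.py w10
```

```text
tang top above tcp [0.01761164 0.01831835 0.01893102] top z 0.10054894835657811
```

send_rows(deltas=[{"dp": [-0.006,-0.014,0.002],"rotation": [0.054,-0.023,0]},{"dp": [-0.011,-0.027,0.004],"rotation": [0.107,-0.045,0]},{"dp": [-0.017,-0.041,0.006],"rotation": [0.161,-0.068,0]},{"dp": [-0.023,-0.055,0.008],"rotation": [0.215,-0.091,0]},{"dp": [-0.028,-0.068,0.01],"rotation": [0.268,-0.113,0]},{"dp": [-0.034,-0.082,0.012],"rotation": [0.322,-0.136,0]},{"dp": [-0.028,-0.068,0.014],"rotation": [0.268,-0.113,0]},{"dp": [-0.023,-0.055,0.016],"rotation": [0.215,-0.091,0]},{"dp": [-0.017,-0.041,0.018],"rotation": [0.161,-0.068,0]},{"dp": [-0.011,-0.027,0.02],"rotation": [0.107,-0.045,0]},{"dp": [-0.006,-0.014,0.022],"rotation": [0.054,-0.023,0]},{"dp": [0,0,0.025],"rotation": [0,0,0]}])

```text
clock: 19.58
position: [0.5438, -0.1278, 0.0854]
ee_rot: [-0.009, 0.196, 0.98, -0.044]
contact_force: [3.7, -6.1, -19.3]
width: 0.0186
```

send_rows(deltas=[{"dp": [-0.006,-0.014,0.002],"rotation": [0.054,-0.023,0]},{"dp": [-0.011,-0.027,0.004],"rotation": [0.107,-0.045,0]},{"dp": [-0.017,-0.041,0.006],"rotation": [0.161,-0.068,0]},{"dp": [-0.023,-0.055,0.008],"rotation": [0.215,-0.091,0]},{"dp": [-0.028,-0.068,0.01],"rotation": [0.268,-0.113,0]},{"dp": [-0.034,-0.082,0.012],"rotation": [0.322,-0.136,0]},{"dp": [-0.028,-0.068,0.014],"rotation": [0.268,-0.113,0]},{"dp": [-0.023,-0.055,0.016],"rotation": [0.215,-0.091,0]},{"dp": [-0.017,-0.041,0.018],"rotation": [0.161,-0.068,0]},{"dp": [-0.011,-0.027,0.02],"rotation": [0.107,-0.045,0]},{"dp": [-0.006,-0.014,0.022],"rotation": [0.054,-0.023,0]},{"dp": [0,0,0.025],"rotation": [0,0,0]}])

```text
clock: 20.58
position: [0.5439, -0.1276, 0.0884]
ee_rot: [-0.009, 0.196, 0.98, -0.044]
contact_force: [4.6, -5.4, -18.0]
width: 0.0193
```

```bash
python3 st.py; python3 slip.py w11
```

```text
20.58 [ 0.54392534 -0.12757275  0.08840597] tilt left deg 5.1027097134952175 fwd 0.026528132023151404 w 0.019267523236229215 F [  4.6  -5.4 -18. ] M [-0.26 -1.08  0.11]
foot xf,yf,z 0.5508507357578173 0.08769184990647388 0.027149695885642117
tang top above tcp [0.01749755 0.01822428 0.01891737] top z 0.10654131456885466
```

send_rows(deltas=[{"dp": [-0.006,-0.014,0.002],"rotation": [0.054,-0.023,0]},{"dp": [-0.011,-0.027,0.004],"rotation": [0.107,-0.045,0]},{"dp": [-0.017,-0.041,0.006],"rotation": [0.161,-0.068,0]},{"dp": [-0.023,-0.055,0.008],"rotation": [0.215,-0.091,0]},{"dp": [-0.028,-0.068,0.01],"rotation": [0.268,-0.113,0]},{"dp": [-0.034,-0.082,0.012],"rotation": [0.322,-0.136,0]},{"dp": [-0.028,-0.068,0.014],"rotation": [0.268,-0.113,0]},{"dp": [-0.023,-0.055,0.016],"rotation": [0.215,-0.091,0]},{"dp": [-0.017,-0.041,0.018],"rotation": [0.161,-0.068,0]},{"dp": [-0.011,-0.027,0.02],"rotation": [0.107,-0.045,0]},{"dp": [-0.006,-0.014,0.022],"rotation": [0.054,-0.023,0]},{"dp": [0,0,0.025],"rotation": [0,0,0]}])

```text
clock: 21.63
position: [0.544, -0.1274, 0.0914]
ee_rot: [-0.009, 0.196, 0.98, -0.043]
contact_force: [3.9, -5.5, -18.6]
width: 0.0187
```

send_rows(deltas=[{"dp": [-0.006,-0.014,0.002],"rotation": [0.054,-0.023,0]},{"dp": [-0.011,-0.027,0.004],"rotation": [0.107,-0.045,0]},{"dp": [-0.017,-0.041,0.006],"rotation": [0.161,-0.068,0]},{"dp": [-0.023,-0.055,0.008],"rotation": [0.215,-0.091,0]},{"dp": [-0.028,-0.068,0.01],"rotation": [0.268,-0.113,0]},{"dp": [-0.034,-0.082,0.012],"rotation": [0.322,-0.136,0]},{"dp": [-0.028,-0.068,0.014],"rotation": [0.268,-0.113,0]},{"dp": [-0.023,-0.055,0.016],"rotation": [0.215,-0.091,0]},{"dp": [-0.017,-0.041,0.018],"rotation": [0.161,-0.068,0]},{"dp": [-0.011,-0.027,0.02],"rotation": [0.107,-0.045,0]},{"dp": [-0.006,-0.014,0.022],"rotation": [0.054,-0.023,0]},{"dp": [0,0,0.025],"rotation": [0,0,0]}])

```text
clock: 22.63
position: [0.5441, -0.1272, 0.0945]
ee_rot: [-0.009, 0.196, 0.98, -0.043]
contact_force: [3.7, -3.9, -18.0]
width: 0.0192
```

send_rows(deltas=[{"dp": [-0.006,-0.014,0.002],"rotation": [0.054,-0.023,0]},{"dp": [-0.011,-0.027,0.004],"rotation": [0.107,-0.045,0]},{"dp": [-0.017,-0.041,0.006],"rotation": [0.161,-0.068,0]},{"dp": [-0.023,-0.055,0.008],"rotation": [0.215,-0.091,0]},{"dp": [-0.028,-0.068,0.01],"rotation": [0.268,-0.113,0]},{"dp": [-0.034,-0.082,0.012],"rotation": [0.322,-0.136,0]},{"dp": [-0.028,-0.068,0.014],"rotation": [0.268,-0.113,0]},{"dp": [-0.023,-0.055,0.016],"rotation": [0.215,-0.091,0]},{"dp": [-0.017,-0.041,0.018],"rotation": [0.161,-0.068,0]},{"dp": [-0.011,-0.027,0.02],"rotation": [0.107,-0.045,0]},{"dp": [-0.006,-0.014,0.022],"rotation": [0.054,-0.023,0]},{"dp": [0,0,0.025],"rotation": [0,0,0]}])

```text
clock: 23.63
position: [0.5441, -0.1271, 0.0975]
ee_rot: [-0.009, 0.196, 0.98, -0.043]
contact_force: [3.8, -3.9, -17.9]
width: 0.0194
```

```bash
python3 st.py; python3 slip.py w12
```

```text
23.63 [ 0.54411883 -0.12712736  0.09752455] tilt left deg 5.0466014911773645 fwd 0.02178313414061013 w 0.019364016354043934 F [  3.8  -3.9 -17.9] M [-0.16 -1.18  0.11]
foot xf,yf,z 0.5508616212549861 0.08823743178457225 0.036262943650294796
tang top above tcp [0.01744287 0.01815199 0.01885884] top z 0.11567708723964708
```

send_rows(deltas=[{"dp": [-0.006,-0.014,0.002],"rotation": [0.054,-0.023,0]},{"dp": [-0.011,-0.027,0.004],"rotation": [0.107,-0.045,0]},{"dp": [-0.017,-0.041,0.006],"rotation": [0.161,-0.068,0]},{"dp": [-0.023,-0.055,0.008],"rotation": [0.215,-0.091,0]},{"dp": [-0.028,-0.068,0.01],"rotation": [0.268,-0.113,0]},{"dp": [-0.034,-0.082,0.012],"rotation": [0.322,-0.136,0]},{"dp": [-0.028,-0.068,0.014],"rotation": [0.268,-0.113,0]},{"dp": [-0.023,-0.055,0.016],"rotation": [0.215,-0.091,0]},{"dp": [-0.017,-0.041,0.018],"rotation": [0.161,-0.068,0]},{"dp": [-0.011,-0.027,0.02],"rotation": [0.107,-0.045,0]},{"dp": [-0.006,-0.014,0.022],"rotation": [0.054,-0.023,0]},{"dp": [0,0,0.025],"rotation": [0,0,0]}])

```text
clock: 24.68
position: [0.5432, -0.1266, 0.1025]
ee_rot: [-0.01, 0.197, 0.979, -0.043]
contact_force: [0.4, -1.0, -1.1]
width: 0.019
```

```bash
python3 st.py; python3 slip.py w13
```

```text
24.68 [ 0.54317126 -0.12662936  0.10246296] tilt left deg 5.061922892862855 fwd 0.10288709555080985 w 0.018986148107764965 F [ 0.4 -1.  -1.1] M [ 0.06  0.   -0.03]
foot xf,yf,z 0.549708028051592 0.08831296428220885 0.04120290336367585
tang top above tcp [0.01757714 0.01827517 0.01900892] top z 0.12070500590555241
```

send_rows(deltas=[{"dp": [0,-0.005,0.04],"rotation": [0.02,-0.01,0]},{"dp": [-0.002,-0.012,0.07],"rotation": [0.05,-0.02,0]},{"dp": [-0.004,-0.025,0.1],"rotation": [0.09,-0.038,0]},{"dp": [-0.006,-0.04,0.12],"rotation": [0.13,-0.055,0]},{"dp": [-0.008,-0.055,0.12],"rotation": [0.163,-0.0685,0]},{"dp": [-0.008,-0.055,0.12],"rotation": [0.163,-0.0685,0]},{"dp": [-0.008,-0.055,0.12],"rotation": [0.163,-0.0685,0]},{"dp": [-0.008,-0.055,0.12],"rotation": [0.163,-0.0685,0]},{"dp": [-0.008,-0.055,0.12],"rotation": [0.163,-0.0685,0]}])

```text
clock: 25.48
position: [0.5425, -0.134, 0.1173]
ee_rot: [-0.0, 0.197, 0.98, 0.001]
contact_force: [0.3, 0.2, -2.3]
width: 0.0186
```

```bash
python3 st.py; python3 slip.py w14
python3 - <<'E'
from h import *
im=eyes.get_image('side');save(im,'s14')
x=cv2.imread('pics/s14.png')[130:310,230:430];cv2.imwrite('pics/s14c.png',cv2.resize(x,None,fx=3.3,fy=3.3))
C=cloud(im)
for k in ['shield','block','spanner','spare_cap']:
    print(k,[(np.round(o['box']).tolist(),round(o['score'],2)) for o in models.find_in(k,im)])
E
```

```text
25.48 [ 0.54246135 -0.13403145  0.11731633] tilt left deg -0.06707593204424947 fwd 0.036296682342798064 w 0.018625095577979048 F [ 0.3  0.2 -2.3] M [ 0.01 -0.02 -0.03]
foot xf,yf,z 0.5519933453574547 0.08671217224310038 0.055816384473760625
tang top above tcp [0.01758899 0.01831307 0.01899998] top z 0.13565096617107986
shield [([341.0, 146.0, 377.0, 220.0], 0.64), ([312.0, 211.0, 331.0, 250.0], 0.47)]
block [([312.0, 214.0, 330.0, 249.0], 0.92), ([245.0, 247.0, 261.0, 273.0], 0.84), ([247.0, 228.0, 261.0, 253.0], 0.66)]
spanner []
spare_cap [([314.0, 215.0, 334.0, 249.0], 0.68), ([279.0, 238.0, 289.0, 243.0], 0.59), ([340.0, 144.0, 381.0, 220.0], 0.44)]
```

View pics/s14c.png

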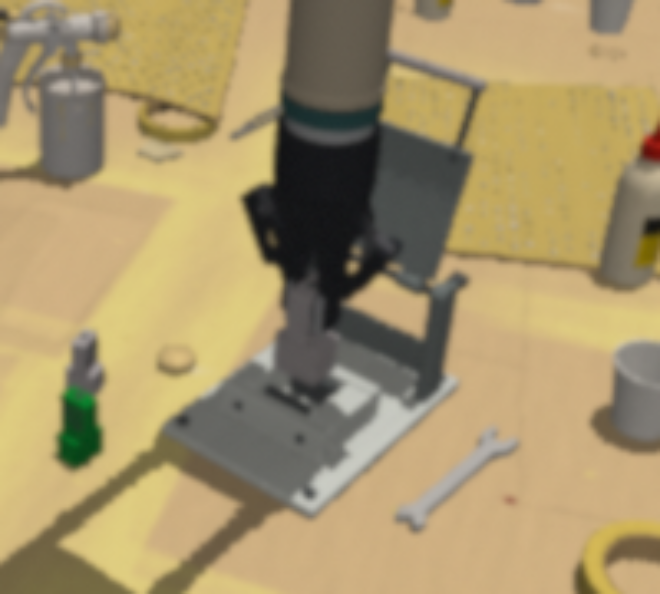

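View pics/w14.png

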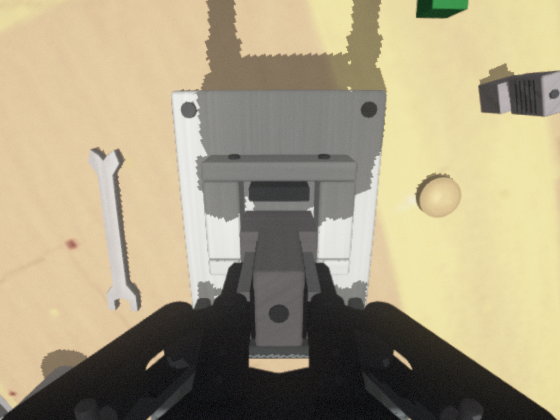

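send_rows(deltas=[{"dp": [0,0,0],"rotation": [0,0,0]},{"dp": [0,0,0],"rotation": [0,0,0]},{"dp": [0,0,0],"rotation": [0,0,0]},{"dp": [0,0,0],"rotation": [0,0,0]},{"dp": [0,0,0],"rotation": [0,0,0]},{"dp": [0,0,0],"rotation": [0,0,0]}])

```text
clock: 26.28
position: [0.5426, -0.1342, 0.1175]
ee_rot: [0.0, 0.197, 0.98, 0.001]
contact_force: [-0.3, -1.1, -1.5]
width: 0.019
```

```bash
python3 st.py
python3 - <<'E'
from h import *
print(manip.sign_off())
E
```

```text
26.28 [ 0.54263317 -0.13415403  0.11750028] tilt left deg -0.06350687607379035 fwd 0.00751476148622966 w 0.019046031190882787 F [-0.3 -1.1 -1.5] M [-0.03  0.02  0.06]
foot xf,yf,z 0.5522301443433943 0.08666191756535105 0.056000316671516705
the job is handed in; nothing more can be done
None
```

I swung the shield back by its bar onto its stop, then rocked the block out of its seat. I handed the job in at 26.3 s with the block still in the gripper.

**Shield:** At the stop the bar stopped moving while the force on it rose. Afterwards the depth picture put its centre at z ≈ 0.2665 m, against 0.266 m expected at 1.90 rad. The side view taken before hand-in still showed the shield leaning back. The swing did not quite follow my planned arc: the bar pushed back at up to about 18 N at about 1.1 rad until I corrected the path. I also pressed on the stop with about 34 N before easing off and letting go.

**Block:** I rocked it about ±5° to the left and right while easing it up. The upward pull I read was never over about 19 N, and it dropped to about 1 N when the block came free. The tang did not slip in the grip: its top stayed 18.2–18.3 mm above the grasp point throughout.

**Final checks:**
- **Height:** the underside is at z = 0.056 m, 16 mm above the rim.
- **Position:** it is within about 1 mm of where I first gripped it over the seat.
- **Upright and still:** the tilt is under 0.1°.
- **Things around:** the spanner, air cap, green block and smaller grey block looked undisturbed in the last pictures. The detector missed the spanner in the side view, but it was plain to see there and in the wrist view.

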